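# Slide the slotted bracket to the red mark and clamp it

## Robot

A 6-joint arm with a two-finger parallel gripper is mounted at the origin on a cart in front of the work surface, level with it; the furniture and walls round the work are solid. World frame = base frame: x ahead of the robot, y to its left, z up, the work surface at z = 0. Lengths are in m, angles in rad, forces in N, time in s.
With the tool pointing down it reaches from about 0.375 to 0.9 m from the base axis. Payload 3.1 kg.
Tool frame: the origin (TCP) lies at the very end of the fingers, on their centre line; the grasp point (between the pads) lies 19 mm behind it (manip.pinch_z is the distance from the TCP to the grasp point, in m); z points along the fingers, y is the line along which they close (so a half turn about z gives the same grasp; the last joint's range is limited). The gripper opens to 85 mm and grips with 20 to 120 N. Pads are 22 mm wide; open, the fingers measure 114 mm over their backs; the gripper's body (76 mm by 85 mm) begins 54 mm behind the grasp point. The pads swing forward as they close: fully open they stand 13 mm farther back than shut.
Start: joints at [-1.373, 0.527, 1.433, -0, 1.181, -0.178], TCP at [0.23, -0.581, 0.231] pointing down, gripper open.
Joint ranges: [-3.08, 3.08], [-0.75, 2.2], [0.22, 2.44], [-1.43, 4.57], [0, 2.65], [-2.85, 2.85]. Speed limits (rad/s): [2.79, 2.79, 3.14, 3.14, 3.14, 3.14].

## Interface

Orientations are given as a unit quaternion [x, y, z, w].
In Python, from station import manip gives the robot as it stands.
- The arm moves only by the tool servo_tool, never from a script. Its argument "commands" is one flat list of numbers, 7 for each row, row after row: the shift along the tool's x, y, z each as a share of 500 mm, from -1 to 1, then the turn, a rotation vector about the tool's x, y, z each as a share of 360 degrees, from -1 to 1, then the opening, from -1 (shut) to 1 (fully open). In form: [dx, dy, dz, rx, ry, rz, claw, dx, dy, dz, rx, ry, rz, claw, ...]. A call has 1 to 12 rows; each row shifts and turns the commanded pose from where the row before left it, along the tool's axes as they then stand; what a row does not reach is not made up. A row lasts 1/12 s, in which the tool goes at most 41.7 mm and 7.16 degrees, less where a joint would pass 70% of its speed; a pose out of reach is approached as far as the arm can. A call with a number of a shift or a turn outside -1 to 1 is refused whole. A call with a gripper value outside its range is refused whole. The fingers move at their own pace and stop on an object; "force" is the grip in N (left out, the last holds). Time passes only in rows, so rows that do not move let the fingers close. It gives the time, the measured TCP pose, the force, the opening and the grip force at its end, in the units of the state.
- manip.sense(): the state, without advancing time (a new reading comes with each control period).
- manip.snapshot(name): name is "scene" or "top" or "wrist"; returns a dict with "img" (480x640x3 uint8, red, green, blue), "mtx" (3x3 intrinsics, pixels), "world_to_cam" (4x4, takes a point from world to camera coordinates). Camera axes: x right, y up, looking along -z (the intrinsics and any distortion apply to the point x, -y, -z); pixel columns grow to the right and rows downward; lengths in m; the calibration is good to about 2 mm. A picture is of the moment at which its call begins. There is no depth.
- manip.sign_off(): hands the job in; it is judged then, once.
Trained networks look in a picture, given as the dict that the camera call returned (one of the last four; its "shot" number tells which), for a name from the list of things; names that differ only in an ending like _2 or _b are one class to them, and where a whole thing is asked for, a point or a joint stands for the part that bears it (a point fixed in the world has none). Each returns a list of dicts, best first, with "conf" (0 to 1); they miss things now and then, are a little off and sometimes report something else, mostly with a low value. They report only what shows in the picture. A call takes as long as a camera call.
- manip.look_for(picture, query): "box" ([left, top, width, height] in pixels, round what is visible of it).
- manip.silhouettes(picture, query): "pixels" (480x640 bool, what is visible of it) and "box" ([left, top, width, height] in pixels, round what is visible of it).
The state is a dict: "t": time; "q": joint angles; "qd": joint speeds; "tau": joint torques, N m; "tcp_pos": TCP position; "tool_rot": TCP orientation; "force": force on the tool from outside, world axes, zero at the start; "ft_torque": the same for the moment, N m; "finger_gap": opening from 0.0 (shut) to 1.0 (fully open); "gripper_force": force on a finger pad.
Only numpy, scipy, OpenCV 4.12 (cv2) and the standard library are available. Lean on these libraries where they do the work, as an engineer would, in place of code of your own. Each camera call takes 0.05 s, during which the arm holds its last target. There are 200 camera calls.

## Task

Push the slotted aluminium bracket along its base until the yellow line on it points at the red rider, then press the orange-tipped cam lever down to clamp it there. Press the lever by feel: it tightens at a different height each time, so stop once it pushes back firmly (about 12 to 15 N at the orange tip), never forcing it past 30 N, and let go. Leave the lens pot, the dropper bottle and the calliper where they are.

Things in the scene. Friction and masses are not known exactly. Their poses are not given: they have to be found in the camera images.
- slide_base: dark steel base plate 130 x 290 x 10 mm, fixed to the table. Origin: centre of its underside; x across it (roughly away from the robot), y along it = the sliding direction, z up. Two studs on its middle line at y = -37 (a shoulder bolt, top 27 mm above the table) and y = +37 mm (carries the cam clamp) pass through the bracket's slots. Only the bracket and lever on it move
- index (a point): front (-x) end of the yellow line across the bracket, on the plate's top edge 16 mm above the table; axes as the bracket, y along the slots. It starts 12 to 40 mm on the -y side of the mark
- push_plate (a point): middle of the outer (-y) face of the bracket's upright end plate: 70 mm wide along x, 6 mm thick, its top 60 mm above the table. This point is 35 mm above the table. Pushing here towards +y slides the bracket
- left_lip (a point): middle of the outer (+y) face of the lip at the bracket's other end: 70 mm wide, 6 mm thick, its top 38 mm above the table. Pushing here towards -y slides the bracket back
- mark (a point): point of the red rider (10 mm wide, 6 mm high) fixed on the base's front strip: the wanted place of the yellow line. Axes as the base: y is the sliding direction. The line is at the mark when its y in this frame is 0
- lever (a joint): cam lever angle, rad: 0 = open, rising 0.87 rad above the horizontal towards the base's -x; grows as pressed down; 0.87 = level; starts at 0 to 0.1. It moves stiffly (about 6 N at the paddle), stays where left, and starts to squeeze the bracket somewhere between 0.25 and 0.65 (hidden nut setting), from where the force rises by about 0.8 N per mm. 10 N square on the paddle gives the needed 30 N of clamping
- pivot (a point): nominal lever pivot: on the base's middle line over the left stud, 45 mm above the table (the true pivot stands 0 to 5 mm higher, by the hidden nut setting). The lever turns about the base's y axis; its orange paddle (36 mm along the lever, 26 mm wide, 12 mm thick) is centred 96 mm from the pivot, on the lever's line. Under the pivot a steel saddle, driven by the lever, presses the bracket down on the base
- bracket: the bracket: loose aluminium slotted plate (0.25 to 0.5 kg, 70 mm wide, 190 mm long, 6 mm thick) lying on the base, guided along the base's y by the studs with about 1.5 mm play, 48 mm of travel; slides with 1 to 4 N while the clamp is open. Origin: underside, midway between the slots; axes as the base
- pot_mid (a point): centre of a bystander lens pot, 56 mm wide, 60 mm high, white with black lid
- dropper_mid (a point): centre of a bystander brown dropper bottle, 33 mm wide, 102 mm high
- calliper_mid (a point): centre of the beam of a bystander calliper lying flat, 200 mm long, 10 mm high

How it is judged:
On the way, in this order (a step that is already met when the one before it is completed fails the run):
1. the yellow line is at the red mark while the lever is still up (y of index in the frame of mark between -0.003 and 0.003 m and value of joint lever below 0.2 rad), for 0.2 s.
2. the clamp is tightened with the line at the mark (y of index in the frame of mark between -0.003 and 0.003 m and contact force between slide_base and bracket above 65 N), for 0.2 s.
At the end, for the whole second after the job is handed in: the yellow line is within 3 mm of the red mark along the slots, the clamp holds the bracket squeezed by itself (saddle above and base below press on it with more than 65 N together, that is about 30 N of clamping), and bracket and lever are at rest (all of step 2 and linear speed of bracket below 0.01 m/s and velocity of joint lever between -0.05 and 0.05 rad/s); the robot touches nothing.
It fails at once if the lever is forced: more than 30 N on it (contact force between anything else and lever above 30 N).
It fails at once if the lens pot is disturbed (moved more than 15 mm) (distance of pot_mid from where it was at the start of the episode above 0.015 m).
It fails at once if the dropper bottle is disturbed (moved more than 15 mm) (distance of dropper_mid from where it was at the start of the episode above 0.015 m).
It fails at once if the calliper is disturbed (moved more than 15 mm) (distance of calliper_mid from where it was at the start of the episode above 0.015 m).
It also fails if it takes over 51 s, if anything falls off the work surface, if the arm or the gripper's body presses on something with over 40 N, if the wrist force passes 120 N, or if a joint passes its speed limit or range.

## Working session

There is one attempt and no reset: what is moved stays moved. The work goes in short steps, Python scripts to look and compute and a tool call to move; the robot and the scene stay as the last step left them, time stands still between calls to the robot, and variables do not carry over. Pictures are saved under pics/ and viewed, at most 10 in all, crops included, and the job is handed in when it is done.

Besides the shell and the picture viewer there is one more tool, called as name(argument=value, ...) on one line, values as JSON. servo_tool: Moves the arm, as the interface text tells. Its arguments: {"type":"object","properties":{"commands":{"type":"array"},"force":{"type":"number"}},"required":["commands"]}

```bash
ls; mkdir -p pics
python3 - <<'E'
from station import manip
import cv2
s=manip.sense(); print({k:(v if isinstance(v,(int,float)) else [round(float(x),3) for x in v]) for k,v in s.items()})
for n in("scene","top"):
    p=manip.snapshot(n); cv2.imwrite(f"pics/{n}0.png",p["img"][:,:,::-1])
    print(n,p["mtx"].round(1).tolist(),p["world_to_cam"].round(4).tolist())
E
```

```text
pics
{'t': 0.0, 'q': [-1.373, 0.528, 1.434, -0.0, 1.181, -0.178], 'qd': [-0.0, -0.0, 0.0, -0.001, 0.0, -0.0], 'tau': [-0.002, -44.236, -17.802, -0.0, 0.008, -0.0], 'tcp_pos': [0.23, -0.58, 0.23], 'tool_rot': [0.982, 0.187, -0.0, -0.001], 'force': [0.235, -0.794, -0.126], 'ft_torque': [-0.036, 0.018, -0.011], 'gripper_force': 0.0, 'finger_gap': 0.9977980924958209}
scene [[583.4, 0.0, 325.8], [0.0, 583.4, 239.6], [0.0, 0.0, 1.0]] [[0.8025, -0.5966, -0.0111, -0.6274], [0.2635, 0.3376, 0.9036, -0.1354], [-0.5353, -0.7281, 0.4282, -0.9798], [0.0, 0.0, 0.0, 1.0]]
top [[490.6, 0.0, 325.2], [0.0, 490.6, 245.1], [0.0, 0.0, 1.0]] [[-0.0174, -0.9998, 0.0102, -0.1797], [0.9951, -0.0163, 0.0972, -0.5994], [-0.097, 0.0118, 0.9952, -1.0589], [0.0, 0.0, 0.0, 1.0]]
```

View pics/scene0.png

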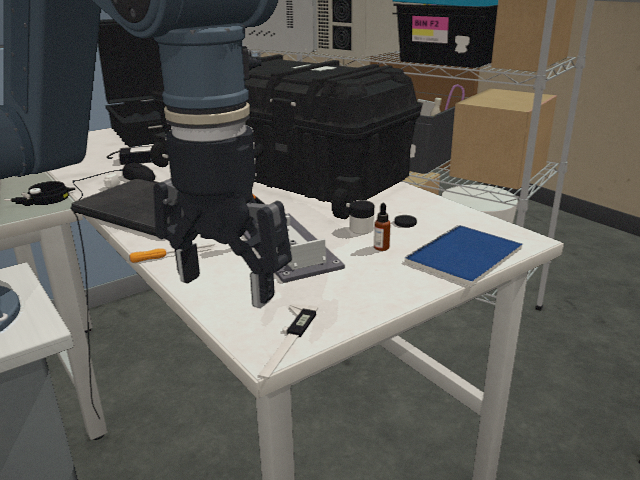

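View pics/top0.png

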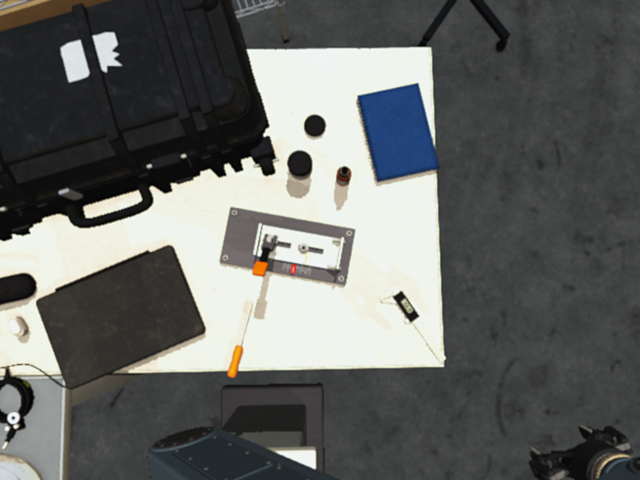

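The scene view shows the bracket beyond the gripper. The top view shows the base with corners near (232,208), (355,228), (348,287), (220,265), the paddle at (261,268), the red mark at (293,269), and the calliper around (405,305). Next I'll measure from an enlarged crop.

```bash
cat > h.py <<'E'
from station import manip
import numpy as np, cv2
def p2w(p,u,v,z):
    K=p["mtx"];M=p["world_to_cam"];R=M[:3,:3];c=-R.T@M[:3,3]
    d=np.linalg.inv(K)@[u,v,1]; d=R.T@(d*[1,-1,-1])
    return c+d*(z-c[2])/d[2]
def w2p(p,X):
    M=p["world_to_cam"];x=M[:3,:3]@X+M[:3,3]; x=p["mtx"]@(x*[1,-1,-1]); return x[:2]/x[2]
E
python3 - <<'E'
from h import *
p=manip.snapshot("top"); im=p["img"][:,:,::-1]
c=cv2.resize(im[200:300,210:365],None,fx=5,fy=5,interpolation=cv2.INTER_CUBIC); cv2.imwrite("pics/crop1.png",c)
for u,v in((232,208),(355,228),(348,287),(220,265)): print(p2w(p,u,v,.01).round(4))
for q in("slide_base","pot_mid","dropper_mid","calliper_mid","lever","bracket"):
    for d in manip.silhouettes(p,q)[:1]:
        r=cv2.minAreaRect(np.argwhere(d["pixels"])[:,::-1].astype(np.float32)); print(q,round(d["conf"],2),d["box"],[np.round(x,1) for x in r], p2w(p,*r[0],.01).round(3))
        if q=="slide_base":
            for b in cv2.boxPoints(r): print(b,p2w(p,*b,.01).round(4))
E
```

```text
[0.6863 0.0204 0.01  ]
[ 0.636  -0.2582  0.01  ]
[ 0.5029 -0.2394  0.01  ]
[0.5571 0.0472 0.01  ]
slide_base 0.55 [218.8, 210.4, 139.4, 77.7] [array([286.6, 249.2]), array([128.8,  64.4]), np.float64(10.0)] [ 0.59  -0.103  0.01 ]
[217.5839  269.69128] [0.5467 0.0526 0.01  ]
[228.77853 206.25507] [0.6905 0.0278 0.01  ]
[355.59396 228.63428] [ 0.6346 -0.2595  0.01  ]
[344.39932 292.0705 ] [ 0.4917 -0.2311  0.01  ]
pot_mid 0.72 [284.2, 150.4, 31.0, 29.1] [array([299.5, 165. ]), array([30., 25.]), np.float64(90.0)] [ 0.784 -0.134  0.01 ]
dropper_mid 0.76 [334.8, 169.1, 17.0, 17.2] [array([344. , 176.5]), array([19., 16.]), np.float64(90.0)] [ 0.755 -0.236  0.01 ]
calliper_mid 0.66 [377.8, 289.3, 68.8, 72.9] [array([417.8, 322.7]), array([89.9, 22. ]), np.float64(45.5)] [ 0.421 -0.393  0.01 ]
bracket 0.79 [255.0, 221.0, 89.0, 51.5] [array([298.3, 247.5]), array([88. , 32.8]), np.float64(10.4)] [ 0.594 -0.129  0.01 ]
```

View pics/crop1.png

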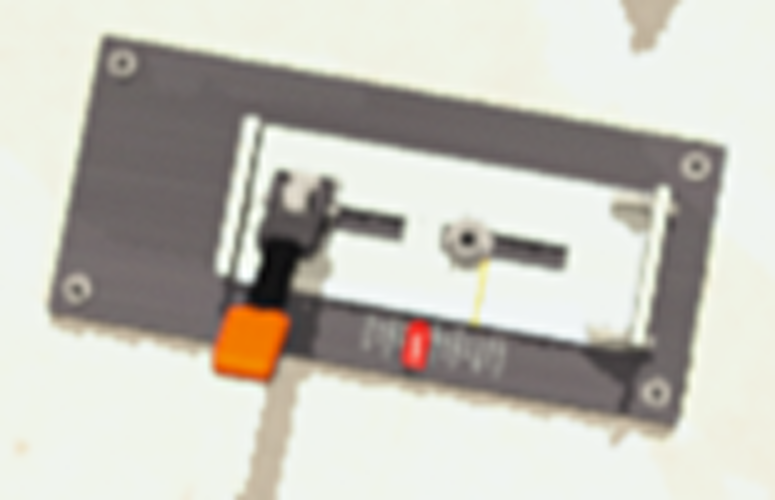

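The crop shows the base corners at (103,37), (725,148), (680,432) and (50,318), the front end of the yellow line at (474,325), the rider's tip near (420,322), and the upright plate at (655,268).

```bash
cat >> h.py <<'E'
def base(p):
    f=lambda x,y:((x+.5)/5-.5+210,(y+.5)/5-.5+200)
    C=np.array([p2w(p,*f(*c),.01)[:2] for c in((103,37),(725,148),(680,432),(50,318))])
    o=C.mean(0); d=(C[0]-C[1])+(C[3]-C[2]); y=d/np.linalg.norm(d); x=np.array([y[1],-y[0]])
    return f,C,o,x,y
def rep(o,x,y):
    from scipy.spatial.transform import Rotation as Ro
    s=manip.sense(); t=s["tcp_pos"]; R=Ro.from_quat(s["tool_rot"]).as_matrix()
    print("t",round(s["t"],2),"tcp",np.round(t,4),"base",np.round([(t[:2]-o)@x,(t[:2]-o)@y],4),"yaw x",np.degrees(np.arctan2(R[1,0],R[0,0])).round(2),"F",np.round(s["force"],2),"gap",s["finger_gap"]); return t,R
E
python3 - <<'E'
from h import *
p=manip.snapshot("top"); f,C,o,x,y=base(p)
print([np.linalg.norm(C[i]-C[i-1]).round(4) for i in range(4)],o,"yaw",np.degrees(np.arctan2(x[1],x[0])),x,y)
for n,uv,z in(("line",(474,325),.016),("mark",(419,322),.016),("plate top",(658,268),.06),("lip",(240,198),.038),("shoulder",(466,239),.027),("paddle",(252,342),.12),("clamp",(300,205),.05)):
    w=p2w(p,*f(*uv),z)[:2]; print(n,w.round(4),np.round([(w-o)@x,(w-o)@y],4))
t,R=rep(o,x,y)
for n,b in(("push pre",(0,-.17)),("paddle0",(-.062,.037))):
    print(n,o+b[0]*x+b[1]*y)
E
```

```text
[np.float64(0.1297), np.float64(0.2872), np.float64(0.1302), np.float64(0.2877)] [ 0.59710327 -0.10467212] yaw -11.166717823139019 [ 0.98106782 -0.1936645 ] [0.1936645  0.98106782]
line [ 0.5545 -0.1425] [-0.0345 -0.0454]
mark [ 0.5562 -0.1179] [-0.0375 -0.0209]
plate top [ 0.5752 -0.2235] [ 0.0015 -0.1208]
lip [ 0.6109 -0.0409] [0.0012 0.0652]
shoulder [ 0.5922 -0.1398] [ 0.002  -0.0354]
paddle [ 0.543  -0.0559] [-0.0625  0.0374]
clamp [ 0.6061 -0.0685] [0.0018 0.0372]
t 0.5 tcp [ 0.23   -0.5811  0.2313] base [-0.2679 -0.5385] yaw x 21.59 F [ 0.54 -0.2  -0.43] gap 1.0014294891492979
push pre [ 0.5641803  -0.27145364]
paddle0 [ 0.54344265 -0.05636541]
```

servo_tool(commands=[0.0694, -0.0254, 0, 0, 0, 0, -1, 0.0694, -0.0254, 0, 0, 0, 0, -1, 0.0694, -0.0254, 0, 0, 0, 0, -1, 0.0694, -0.0254, 0, 0, 0, 0, -1, 0.0694, -0.0254, 0, 0, 0, 0, -1, 0.0694, -0.0254, 0, 0, 0, 0, -1, 0.0694, -0.0254, 0, 0, 0, 0, -1, 0.0694, -0.0254, 0, 0, 0, 0, -1, 0.0694, -0.0254, 0, 0, 0, 0, -1, 0.0694, -0.0254, 0, 0, 0, 0, -1, 0.0694, -0.0254, 0, 0, 0, 0, -1, 0.0694, -0.0254, 0, 0, 0, 0, -1])

```text
t: 1.5
tcp_pos: [0.5623, -0.2848, 0.2315]
tool_rot: [0.982, 0.187, 0.0, 0.0]
force: [-0.8, 0.2, 0.2]
finger_gap: 0.0
gripper_force: 0.0
```

servo_tool(commands=[0, 0, 0.06, 0, 0, 0.0182, -1, 0, 0, 0.06, 0, 0, 0.0182, -1, 0, 0, 0.06, 0, 0, 0.0182, -1, 0, 0, 0.06, 0, 0, 0.0182, -1, 0, 0, 0.06, 0, 0, 0.0182, -1, 0, 0, 0, 0, 0, 0, -1, 0, 0, 0, 0, 0, 0, -1])

```text
t: 2.08
tcp_pos: [0.5602, -0.2855, 0.0799]
tool_rot: [0.995, -0.096, -0.002, -0.001]
force: [0.3, 0.2, 1.1]
finger_gap: 0.001
gripper_force: 0.0
```

Run:
```python
from h import *
p=manip.snapshot("top"); f,C,o,x,y=base(p); np.save("b.npy",np.array([o,x,y])); rep(o,x,y)
print(manip.sense()["q"])
c=cv2.resize(p["img"][195:310,210:370,::-1],None,fx=5,fy=5,interpolation=cv2.INTER_CUBIC); cv2.imwrite("pics/crop2.png",c)
```

```text
t 2.13 tcp [ 0.5615 -0.2865  0.0818] base [ 0.0003 -0.1853] yaw x -11.02 F [ 0.5  -0.12 -0.14] gap 0.0012455634159529196
[-6.48858955e-01  7.23799881e-01  1.53237453e+00  1.90129706e-05
  8.85048018e-01  1.11421374e+00]
```

servo_tool(commands=[0, 0, 0.032, 0, 0, 0, -1, 0, 0, 0.032, 0, 0, 0, -1, 0, 0, 0.032, 0, 0, 0, -1, 0, -0.035, 0, 0, 0, 0, -1, 0, -0.03, 0, 0, 0, 0, -1, 0, -0.01, 0, 0, 0, 0, -1, 0, -0.01, 0, 0, 0, 0, -1, 0, -0.01, 0, 0, 0, 0, -1, 0, -0.01, 0, 0, 0, 0, -1, 0, -0.01, 0, 0, 0, 0, -1, 0, 0, 0, 0, 0, 0, -1])

```text
t: 3.05
tcp_pos: [0.5731, -0.2298, 0.034]
tool_rot: [0.995, -0.097, 0.001, 0.001]
force: [-0.7, 0.2, -0.0]
finger_gap: 0.002
gripper_force: 0.1
```

Run:
```python
from h import *
p=manip.snapshot("top"); o,x,y=np.load("b.npy"); rep(o,x,y)
a=p["img"][200:300,210:365,::-1]
c=cv2.resize(a,None,fx=5,fy=5,interpolation=cv2.INTER_CUBIC); cv2.imwrite("pics/crop3.png",c)
```

```text
t 3.1 tcp [ 0.5726 -0.2297  0.0337] base [ 0.0002 -0.1274] yaw x -11.16 F [ 0.22 -0.27 -0.74] gap -6.323653938106609e-06
```

View pics/crop3.png

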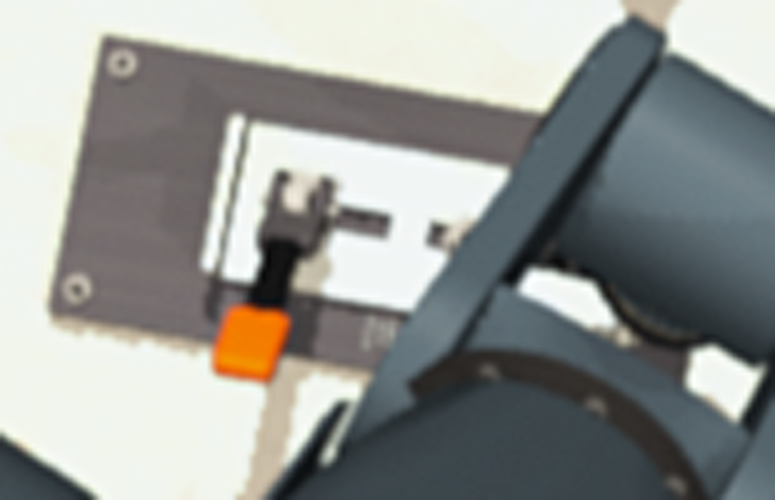

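The lip has moved about 14 crop pixels (6 mm), from 240 to 226, but the arm hides the mark. I'll push 15 mm more and look with the wrist and scene cameras.

servo_tool(commands=[0, -0.006, 0, 0, 0, 0, -1, 0, -0.006, 0, 0, 0, 0, -1, 0, -0.006, 0, 0, 0, 0, -1, 0, -0.006, 0, 0, 0, 0, -1, 0, -0.006, 0, 0, 0, 0, -1, 0, 0, 0, 0, 0, 0, -1, 0, 0, 0, 0, 0, 0, -1])

```text
t: 3.68
tcp_pos: [0.575, -0.2143, 0.033]
tool_rot: [0.995, -0.097, -0.0, -0.0]
force: [-0.3, -0.9, 1.1]
finger_gap: 0.002
gripper_force: 0.4
```

Run:
```python
from h import *
o,x,y=np.load("b.npy"); rep(o,x,y)
p=manip.snapshot("wrist"); q=manip.snapshot("scene")
m=o-.0375*x-.0209*y; print(w2p(p,np.r_[m,.016]),w2p(q,np.r_[m,.016]))
w=cv2.resize(p["img"],(480,360)); u,v=w2p(q,np.r_[m,.016]).astype(int); s=cv2.resize(q["img"][v-45:v+45,u-40:u+40],(320,360),interpolation=cv2.INTER_CUBIC)
cv2.imwrite("pics/w1.png",np.hstack([w,s])[:,:,::-1])
```

```text
t 3.68 tcp [ 0.575  -0.2143  0.033 ] base [-0.0005 -0.1118] yaw x -11.17 F [-0.29 -0.86  1.06] gap 0.001829829762484262
[102.11739064 380.42210583] [271.26700375 246.56800586]
```

View pics/w1.png

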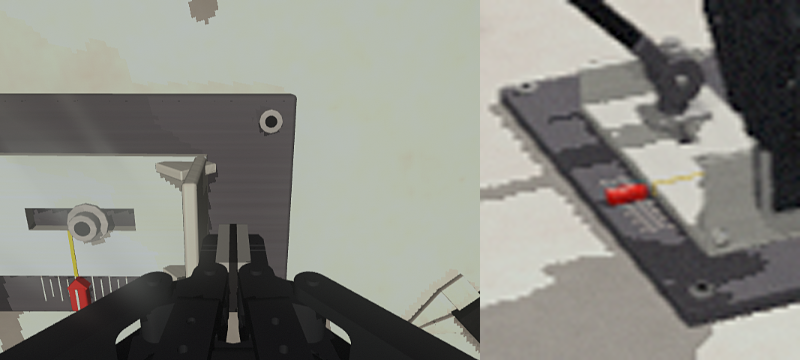

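In the wrist view (scaled by 0.75), the yellow line ends near (77,277) and the rider's tip is near (79,278), so they are almost aligned. I'll measure at full resolution.

Run:
```python
from h import *
o,x,y=np.load("b.npy")
p=manip.snapshot("wrist"); im=p["img"].astype(int); r,g,b=im[...,0],im[...,1],im[...,2]
B=lambda u,v,z:[((p2w(p,u,v,z)[:2]-o)@k).round(4) for k in(x,y)]
Y=np.argwhere((r>150)&(g>120)&(b<100)); Y=Y[(Y[:,1]<200)&(Y[:,0]>280)]
Rd=np.argwhere((r>140)&(g<70)&(b<70)); Rd=Rd[(Rd[:,1]<200)]
for n,A,z in(("yel",Y,.016),("red",Rd,.016)):
    for v in sorted(set(A[:,0]))[::4]:
        u=A[A[:,0]==v][:,1]; print(n,v,u.min(),u.max(),B(u.mean(),v,z))
c=p["img"][330:430,50:180,::-1]; cv2.imwrite("pics/w2.png",cv2.resize(c,None,fx=6,fy=6,interpolation=cv2.INTER_NEAREST))
```

```text
yel 307 90 91 [np.float64(-0.003), np.float64(-0.0213)]
yel 311 90 93 [np.float64(-0.0048), np.float64(-0.0214)]
yel 315 91 94 [np.float64(-0.0066), np.float64(-0.0215)]
yel 319 92 95 [np.float64(-0.0084), np.float64(-0.0217)]
yel 323 92 96 [np.float64(-0.0102), np.float64(-0.0216)]
yel 327 93 96 [np.float64(-0.012), np.float64(-0.0215)]
yel 331 93 97 [np.float64(-0.0139), np.float64(-0.0215)]
yel 335 94 98 [np.float64(-0.0157), np.float64(-0.0216)]
yel 339 95 98 [np.float64(-0.0176), np.float64(-0.0215)]
yel 343 95 99 [np.float64(-0.0195), np.float64(-0.0215)]
yel 347 96 99 [np.float64(-0.0214), np.float64(-0.0214)]
yel 351 97 100 [np.float64(-0.0233), np.float64(-0.0215)]
yel 355 97 101 [np.float64(-0.0252), np.float64(-0.0215)]
yel 359 98 101 [np.float64(-0.0271), np.float64(-0.0214)]
yel 363 99 102 [np.float64(-0.0291), np.float64(-0.0215)]
yel 367 99 103 [np.float64(-0.031), np.float64(-0.0215)]
red 373 100 101 [np.float64(-0.034), np.float64(-0.0208)]
red 377 96 106 [np.float64(-0.036), np.float64(-0.0208)]
red 381 92 111 [np.float64(-0.0379), np.float64(-0.0207)]
red 385 90 115 [np.float64(-0.04), np.float64(-0.0208)]
red 389 92 113 [np.float64(-0.042), np.float64(-0.0206)]
red 393 93 113 [np.float64(-0.044), np.float64(-0.0206)]
red 397 94 114 [np.float64(-0.0461), np.float64(-0.0207)]
red 401 94 115 [np.float64(-0.0481), np.float64(-0.0206)]
red 405 95 115 [np.float64(-0.0502), np.float64(-0.0206)]
red 409 96 112 [np.float64(-0.0523), np.float64(-0.0196)]
red 413 97 103 [np.float64(-0.0544), np.float64(-0.0176)]
```

View pics/w2.png

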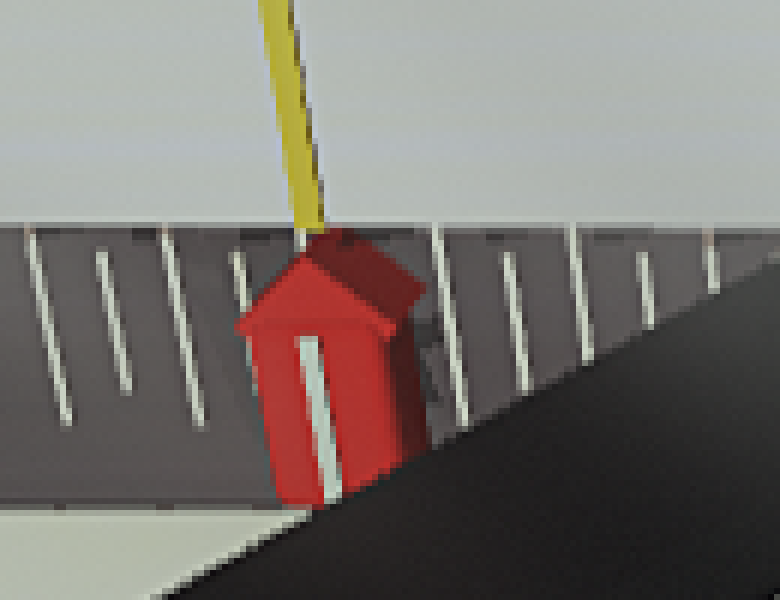

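The line is about 0.7 mm short of the rider's tip. I'll nudge it 0.6 mm, back off, rise, and move over the lever.

servo_tool(commands=[0, -0.0012, 0, 0, 0, 0, -1, 0, 0, 0, 0, 0, 0, -1, 0, 0.01, 0, 0, 0, 0, -1, 0, 0.03, 0, 0, 0, 0, -1, 0, 0, -0.07, 0, 0, 0, -1, 0, 0, -0.07, 0, 0, 0, -1, 0, 0, -0.07, 0, 0, 0, -1, 0, 0, -0.07, 0, 0, 0, -1, 0, 0, -0.08, 0, 0, 0, -1, 0, 0, 0, 0, 0, 0, -1])

```text
t: 4.67
tcp_pos: [0.5756, -0.238, 0.2222]
tool_rot: [0.995, -0.098, 0.008, 0.004]
force: [0.7, -0.3, 1.5]
finger_gap: 0.0
gripper_force: 0.0
```

servo_tool(commands=[-0.012, -0.0672, 0, 0, 0, 0, -1, -0.012, -0.0672, 0, 0, 0, 0, -1, -0.012, -0.0672, 0, 0, 0, 0, -1, -0.012, -0.0672, 0, 0, 0, 0, -1, -0.012, -0.0672, 0, 0, 0, 0, -1, 0, 0, 0, 0, -0.0179, 0, -1, 0, 0, 0, 0, -0.0179, 0, -1, 0, 0, 0, 0, -0.0179, 0, -1, 0, 0, 0, 0, -0.0179, 0, -1, 0, 0, 0, 0, -0.0179, 0, -1, 0, 0, 0, 0, -0.0179, 0, -1, 0, 0, 0, 0, -0.0179, 0, -1])

```text
t: 5.67
tcp_pos: [0.5753, -0.0648, 0.2136]
tool_rot: [0.919, -0.09, -0.383, -0.038]
force: [0.5, -0.4, -0.9]
finger_gap: 0.0
gripper_force: 0.0
```

Run:
```python
from h import *
o,x,y=np.load("b.npy"); t,R=rep(o,x,y); print(R.round(3).tolist(),manip.sense()["q"])
p=manip.snapshot("scene"); w=manip.snapshot("wrist")
u,v=w2p(p,np.r_[o-.0375*x-.0209*y,.016]).astype(int)
s=cv2.resize(p["img"][v-90:v+60,u-75:u+75],(480,480),interpolation=cv2.INTER_CUBIC)
cv2.imwrite("pics/s3.png",np.hstack([s,cv2.resize(w["img"],(320,240))[[*range(240)]+[0]*240]])[:,:,::-1])
```

```text
t 5.67 tcp [ 0.5753 -0.0648  0.2136] base [-0.0292  0.0349] yaw x -11.21 F [ 0.49 -0.37 -0.9 ] gap 0.00023383811130100614
[[0.69, -0.195, -0.697], [-0.137, -0.981, 0.139], [-0.711, -0.0, -0.704]] [-0.27575526  0.86366949  1.03400027 -0.06283029  2.03193589  1.48633783]
```

View pics/s3.png

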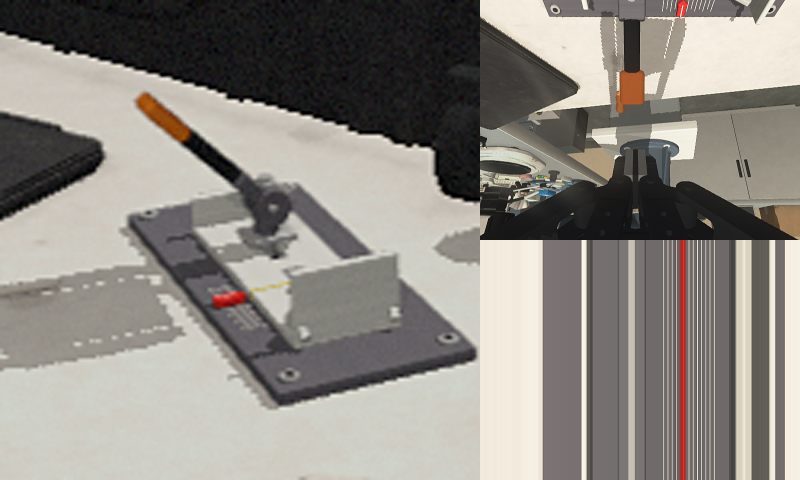

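The line sits at the rider's tip in the scene view (about (245,293)), the lever is still up, and the tool is square to the paddle. I'll move to a standoff above it.

servo_tool(commands=[0.044, -0.002, 0.03, 0, 0, 0, -1, 0.044, -0.002, 0.03, 0, 0, 0, -1, 0, 0, 0.044, 0, 0, 0, -1, 0, 0, 0.02, 0, 0, 0, -1, 0, 0, 0, 0, 0, 0, -1, 0, 0, 0, 0, 0, 0, -1])

```text
t: 6.27
tcp_pos: [0.5621, -0.0594, 0.1392]
tool_rot: [0.919, -0.09, -0.381, -0.037]
force: [0.6, -0.4, 0.3]
finger_gap: -0.001
gripper_force: 0.0
```

Run:
```python
from h import *
o,x,y=np.load("b.npy"); t,R=rep(o,x,y); s=manip.sense();print("Fz tool",s["force"]@R[:,2])
w=manip.snapshot("wrist"); cv2.imwrite("pics/w4.png",w["img"][:,:,::-1])
```

```text
t 6.27 tcp [ 0.5621 -0.0594  0.1392] base [-0.0431  0.0376] yaw x -11.19 F [ 0.6  -0.38  0.27] gap -0.001195777708411386
Fz tool -0.6629720938941676
```

View pics/w4.png

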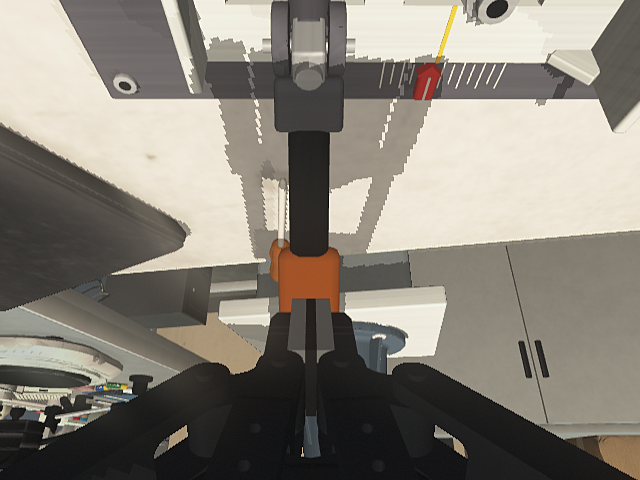

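servo_tool(commands=[0, 0, 0.014, 0, 0, 0, -1, 0, 0, 0.012, 0, 0, 0, -1, 0, 0, 0.006, 0, 0, 0, -1, 0, 0, 0.004, 0, 0, 0, -1, 0, 0, 0.004, 0, 0, 0, -1, 0, 0, 0, 0, 0, 0, -1])

```text
t: 6.82
tcp_pos: [0.548, -0.0562, 0.124]
tool_rot: [0.919, -0.09, -0.382, -0.037]
force: [0.3, 0.1, -0.7]
finger_gap: -0.001
gripper_force: 0.0
```

servo_tool(commands=[0, 0, 0.004, 0, 0, 0, -1, 0, 0, 0.004, 0, 0, 0, -1, 0, 0, 0, 0, 0, 0, -1])

```text
t: 7.07
tcp_pos: [0.5462, -0.0559, 0.1219]
tool_rot: [0.919, -0.09, -0.381, -0.037]
force: [2.0, -0.4, 2.9]
finger_gap: 0.001
gripper_force: 2.1
```

servo_tool(commands=[-0.0003, 0, 0.005, 0, 0.0041, 0, -1, -0.0003, 0, 0.005, 0, 0.0041, 0, -1, -0.0003, 0, 0.005, 0, 0.0041, 0, -1, -0.0003, 0, 0.005, 0, 0.0041, 0, -1])

```text
t: 7.4
tcp_pos: [0.5399, -0.0547, 0.1153]
tool_rot: [0.938, -0.092, -0.332, -0.032]
force: [3.0, -1.6, 5.2]
finger_gap: 0.002
gripper_force: 2.9
```

servo_tool(commands=[-0.0003, 0, 0.005, 0, 0.0041, 0, -1, -0.0003, 0, 0.005, 0, 0.0041, 0, -1, -0.0003, 0, 0.005, 0, 0.0041, 0, -1])

```text
t: 7.65
tcp_pos: [0.5351, -0.0537, 0.1098]
tool_rot: [0.95, -0.093, -0.295, -0.029]
force: [1.6, -0.5, 5.1]
finger_gap: -0.003
gripper_force: 2.9
```

servo_tool(commands=[-0.0003, 0, 0.005, 0, 0.0041, 0, -1, -0.0003, 0, 0.005, 0, 0.0041, 0, -1])

```text
t: 7.82
tcp_pos: [0.5321, -0.0531, 0.1059]
tool_rot: [0.958, -0.094, -0.271, -0.026]
force: [2.7, -0.7, 6.1]
finger_gap: 0.0
gripper_force: 2.9
```

servo_tool(commands=[-0.0003, 0, 0.005, 0, 0.0041, 0, -1, -0.0003, 0, 0.005, 0, 0.0041, 0, -1])

```text
t: 7.98
tcp_pos: [0.5292, -0.0526, 0.1018]
tool_rot: [0.964, -0.094, -0.246, -0.024]
force: [2.3, -0.5, 5.0]
finger_gap: 0.0
gripper_force: 2.9
```

servo_tool(commands=[-0.0003, 0, 0.005, 0, 0.0041, 0, -1, -0.0003, 0, 0.005, 0, 0.0041, 0, -1])

```text
t: 8.15
tcp_pos: [0.5266, -0.052, 0.0975]
tool_rot: [0.97, -0.095, -0.221, -0.022]
force: [2.7, 0.5, 5.6]
finger_gap: 0.001
gripper_force: 2.8
```

servo_tool(commands=[-0.0003, 0, 0.005, 0, 0.0041, 0, -1, -0.0003, 0, 0.005, 0, 0.0041, 0, -1])

```text
t: 8.32
tcp_pos: [0.5242, -0.0516, 0.0931]
tool_rot: [0.976, -0.095, -0.196, -0.019]
force: [1.9, 0.1, 5.5]
finger_gap: -0.002
gripper_force: 2.8
```

servo_tool(commands=[-0.0003, 0, 0.005, 0, 0.0041, 0, -1, -0.0003, 0, 0.005, 0, 0.0041, 0, -1])

```text
t: 8.48
tcp_pos: [0.5221, -0.0512, 0.0886]
tool_rot: [0.98, -0.096, -0.171, -0.017]
force: [1.6, -0.7, 4.8]
finger_gap: -0.002
gripper_force: 2.8
```

servo_tool(commands=[-0.0003, 0, 0.005, 0, 0.0041, 0, -1, -0.0003, 0, 0.005, 0, 0.0041, 0, -1])

```text
t: 8.65
tcp_pos: [0.5202, -0.0508, 0.0839]
tool_rot: [0.985, -0.096, -0.146, -0.014]
force: [1.3, -0.4, 6.2]
finger_gap: 0.001
gripper_force: 2.9
```

servo_tool(commands=[-0.0003, 0, 0.005, 0, 0.0041, 0, -1, -0.0003, 0, 0.005, 0, 0.0041, 0, -1])

```text
t: 8.82
tcp_pos: [0.5186, -0.0505, 0.0795]
tool_rot: [0.988, -0.097, -0.12, -0.012]
force: [2.1, -0.8, 10.4]
finger_gap: -0.001
gripper_force: 4.7
```

servo_tool(commands=[-0.0003, 0, 0.005, 0, 0.0041, 0, -1, -0.0003, 0, 0.005, 0, 0.0041, 0, -1])

```text
t: 8.98
tcp_pos: [0.5173, -0.0502, 0.0753]
tool_rot: [0.991, -0.097, -0.095, -0.009]
force: [0.4, 0.9, 14.3]
finger_gap: -0.001
gripper_force: 6.9
```

servo_tool(commands=[0, 0, 0, 0, 0, 0, -1, 0, 0, 0, 0, 0, 0, -1, 0, 0, 0, 0, 0, 0, -1])

```text
t: 9.23
tcp_pos: [0.5173, -0.0502, 0.0753]
tool_rot: [0.991, -0.097, -0.095, -0.009]
force: [1.4, -0.5, 11.2]
finger_gap: 0.0
gripper_force: 5.3
```

servo_tool(commands=[0, 0, 0.004, 0, 0.003, 0, -1, 0, 0, 0, 0, 0, 0, -1, 0, 0, 0, 0, 0, 0, -1])

```text
t: 9.48
tcp_pos: [0.5169, -0.0502, 0.0736]
tool_rot: [0.992, -0.097, -0.086, -0.008]
force: [0.3, 0.4, 13.4]
finger_gap: -0.0
gripper_force: 6.2
```

servo_tool(commands=[0, 0, 0, 0, 0, 0, -1])

```text
t: 9.57
tcp_pos: [0.5169, -0.0501, 0.0736]
tool_rot: [0.992, -0.097, -0.086, -0.008]
force: [0.9, 0.4, 12.9]
finger_gap: 0.004
gripper_force: 6.3
```

servo_tool(commands=[0, 0, -0.005, 0, 0, 0, -1, 0, 0, -0.02, 0, 0, 0, -1, 0, 0, -0.06, 0, 0, 0, -1, 0, 0, -0.06, 0, 0, 0, -1, 0, -0.07, -0.06, 0, 0, 0, -1, 0, -0.07, 0, 0, 0, 0, -1, 0, -0.07, 0, 0, 0, 0, -1, 0, -0.07, 0, 0, 0, 0, -1, 0, 0, 0, 0, 0, 0, -1, 0, 0, 0, 0, 0, 0, -1])

```text
t: 10.4
tcp_pos: [0.5586, 0.0827, 0.1698]
tool_rot: [0.992, -0.095, -0.088, -0.008]
force: [0.5, -0.6, -0.1]
finger_gap: -0.002
gripper_force: 0.0
```

Run:
```python
from h import *
o,x,y=np.load("b.npy"); rep(o,x,y)
p=manip.snapshot("scene"); q=manip.snapshot("top")
u,v=w2p(p,np.r_[o-.0375*x-.0209*y,.016]).astype(int)
s=cv2.resize(p["img"][v-60:v+40,u-50:u+50],(400,400),interpolation=cv2.INTER_CUBIC)
u,v=w2p(q,np.r_[o-.0375*x-.0209*y,.016]).astype(int)
r=cv2.resize(q["img"][v-30:v+30,u-30:u+30],(400,400),interpolation=cv2.INTER_CUBIC)
cv2.imwrite("pics/fin.png",np.hstack([s,r])[:,:,::-1])
```

```text
t 10.4 tcp [0.5586 0.0827 0.1698] base [-0.074   0.1764] yaw x -10.95 F [ 0.49 -0.56 -0.15] gap -0.0022953586654923573
```

View pics/fin.png

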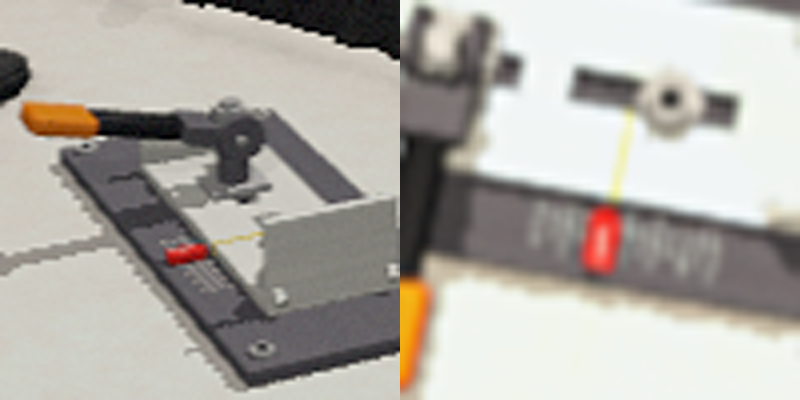

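The lever is down and the arm is clear. In the top crop the line end is near (614,205) and the rider's tip near (606,207), which is too blurry to judge, so I'll take one closer wrist look.

servo_tool(commands=[0, 0, -0.04, 0, 0, 0, -1, 0, 0.07, 0, 0, 0, 0, -1, 0, 0.07, 0, 0, 0, 0, -1, 0, 0.07, 0, 0, 0, 0, -1, 0, 0.07, 0, 0, 0, 0, -1, 0, 0.07, 0, 0, 0, 0, -1, 0, 0.06, 0, 0, 0, 0, -1, 0, 0, 0, 0, 0, 0, -1, 0, 0, 0, 0, 0, 0, -1, 0, 0, 0, 0, 0, 0, -1])

```text
t: 11.33
tcp_pos: [0.5221, -0.1215, 0.1892]
tool_rot: [0.991, -0.098, -0.088, -0.009]
force: [0.1, 0.0, 1.1]
finger_gap: 0.001
gripper_force: 0.0
```

Run:
```python
from h import *
o,x,y=np.load("b.npy"); rep(o,x,y)
p=manip.snapshot("wrist"); im=p["img"].astype(int); r,g,b=im[...,0],im[...,1],im[...,2]
m=w2p(p,np.r_[o-.0375*x-.0209*y,.016]); print(m)
for n,M in(("yel",(r>140)&(g>110)&(b<110)),("red",(r>130)&(g<80)&(b<80))):
    A=np.argwhere(M); A=A[np.abs(A-m[::-1]).max(1)<70]
    for v in sorted(set(A[:,0]))[::3]:
        u=A[A[:,0]==v][:,1]; w=p2w(p,u.mean(),v,.016)[:2]-o; print(n,v,u.min(),u.max(),(w@x).round(4),(w@y).round(4))
u,v=m.astype(int); u0,v0=max(u-50,0),max(v-50,0); cv2.imwrite("pics/w5.png",cv2.resize(p["img"][v0:v0+100,u0:u0+100,::-1],None,fx=6,fy=6,interpolation=cv2.INTER_NEAREST))
```

```text
t 11.33 tcp [ 0.5221 -0.1215  0.1892] base [-0.0704 -0.0311] yaw x -11.3 F [0.12 0.02 1.11] gap 0.0009458432164421379
[297.77437451 125.11911936]
yel 72 297 299 -0.0032 -0.0216
yel 75 297 299 -0.0051 -0.0216
yel 78 297 299 -0.0069 -0.0215
yel 81 297 299 -0.0088 -0.0215
yel 84 297 299 -0.0107 -0.0215
yel 87 297 299 -0.0125 -0.0215
yel 90 297 299 -0.0144 -0.0214
yel 93 297 299 -0.0163 -0.0214
yel 96 297 299 -0.0183 -0.0214
yel 99 297 299 -0.0202 -0.0213
yel 102 297 299 -0.0221 -0.0213
yel 105 297 299 -0.0241 -0.0213
yel 108 297 299 -0.0261 -0.0212
yel 111 297 299 -0.028 -0.0212
yel 114 297 299 -0.03 -0.0212
red 121 296 296 -0.0347 -0.0197
red 124 293 299 -0.0367 -0.0197
red 127 290 302 -0.0388 -0.0197
red 130 289 304 -0.0408 -0.02
red 133 290 303 -0.0429 -0.0199
red 136 290 303 -0.045 -0.0199
red 139 290 303 -0.0471 -0.0199
red 142 290 303 -0.0492 -0.0198
red 145 290 303 -0.0513 -0.0198
red 148 290 303 -0.0535 -0.0197
```

View pics/w5.png

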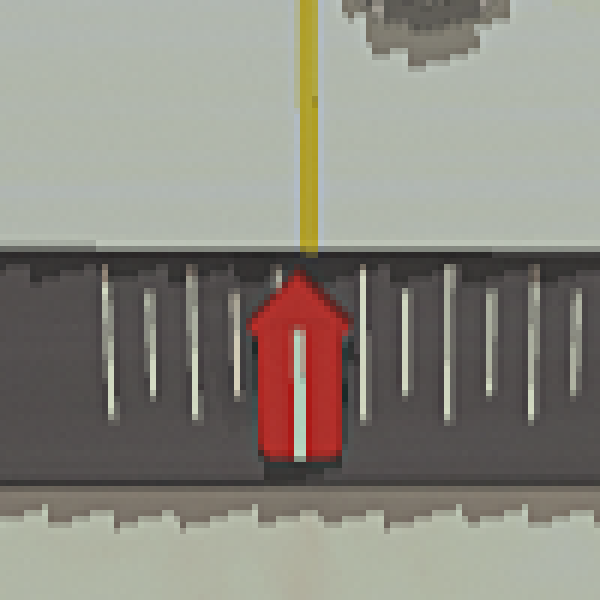

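The line sits about 1.2 mm from the rider's tip in the close view (x 309 against 298, at about 10 px per mm). That is within the 3 mm allowed, so I'll hand in.

```bash
python3 -c "
from station import manip
print(manip.sign_off())"
```

```text
the job is handed in; nothing more can be done
None
```

I handed the job in at about 11 s: the bracket's yellow line is about 1.2 mm from the red mark (3 mm allowed), and I pressed the lever to about 13 N and released it; the clamping force itself I couldn't measure, and no verdict came back.

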